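Sort salvaged parts into the bench trays

TASK

Sort the five salvaged parts on the green mat into the trays by kind, going by what each part is and not by its colour: both capacitors in the yellow tray, both relays in the red tray, and the silver heat sink in the empty bay of the blue tray. Only one part goes in each bay, standing upright flat on the tray's floor; leave the dark heat sink already in the blue tray where it is.

Things in the scene. Friction and masses are not known exactly. Their poses are not given: they have to be found in the camera images.
- capacitor_black: Electrolytic capacitor: upright round can with a black sleeve and a bare aluminium top, 30 mm diameter, 45 mm tall, standing loose on the green mat. Origin: centre of the underside; z up along the can.
- capacitor_blue: Electrolytic capacitor: upright round can with a blue sleeve and a bare aluminium top, 25 mm diameter, 40 mm tall, standing loose on the green mat. Origin: centre of the underside; z up along the can.
- relay_white: Plug-in relay: upright block with a white case on a black foot and a small red mark on top, 28 (x) x 22 (y) x 36 (z) mm, loose on the green mat. Origin: centre of the underside; z up.
- relay_orange: Plug-in relay: upright block with an orange case on a black foot and a small green mark on top, 28 (x) x 22 (y) x 36 (z) mm, loose on the green mat. Origin: centre of the underside; z up.
- heatsink_silver: Heat sink: bright silver upright finned metal extrusion, 40 (x) x 26 (y) x 36 (z) mm; six parallel full-height fins, 7.5 mm apart, stand across x, the two outer ones forming flat 26 mm wide faces at x = +20 and -20 mm. Loose on the green mat; it is to be sorted. Origin: centre of the underside; z up.
- heatsink_black: Heat sink: dark upright finned metal extrusion, 40 (x) x 26 (y) x 36 (z) mm; six parallel full-height fins, 7.5 mm apart, stand across x, the two outer ones forming flat 26 mm wide faces at x = +20 and -20 mm. Already sorted: it stands loose in the -y bay of the blue tray and stays there. Origin: centre of the underside; z up.
- tray_yellow: Yellow shallow tray for capacitors, fixed on the mat (top at z = 2 mm), 74 (x) x 136 (y) x 10 mm high, walls 4 mm, floor 3 mm. A 4 mm divider along x at y = 0 makes two open bays, each 66 (x) x 62 (y) mm inside, 7 mm deep, centred at y = +33 and -33 mm. Origin: centre of the underside; z up.
- tray_red: Red shallow tray for relays, fixed on the mat (top at z = 2 mm), 74 (x) x 136 (y) x 10 mm high, walls 4 mm, floor 3 mm. A 4 mm divider along x at y = 0 makes two open bays, each 66 (x) x 62 (y) mm inside, 7 mm deep, centred at y = +33 and -33 mm. Origin: centre of the underside; z up.
- tray_blue: Blue shallow tray for heat sinks, fixed on the mat (top at z = 2 mm), 74 (x) x 136 (y) x 10 mm high, walls 4 mm, floor 3 mm. A 4 mm divider along x at y = 0 makes two open bays, each 66 (x) x 62 (y) mm inside, 7 mm deep, centred at y = +33 and -33 mm. Origin: centre of the underside; z up. The dark heat sink occupies the bay at y = -33 mm.

How it is judged:
By the outcome, as a careful person would: the job done as asked, in the order asked, and still so for the second after the job is handed in, with the robot touching nothing.
It also fails if it takes over 109 s, if anything falls off the work surface, if the arm or the gripper's body presses on something with over 40 N, if the wrist force passes 120 N, or if a joint passes its speed limit or range.

ROBOT

A 7-joint arm with a two-finger parallel gripper is mounted at the origin on the work surface. World frame = base frame: x ahead of the robot, y to its left, z up, the work surface at z = 0. Lengths are in m, angles in rad, forces in N, time in s.
With the tool pointing down it reaches from about 0.4 to 0.875 m from the base axis. Payload 19.3 kg.
Tool frame: the origin (TCP) lies at the very end of the fingers, on their centre line; the grasp point (between the pads) lies 19 mm behind it; z points along the fingers, y is the line along which they close (so a half turn about z gives the same grasp; the last joint's range is limited). The gripper opens to 85 mm and grips with 20 to 120 N. Pads are 22 mm wide; open, the fingers measure 114 mm over their backs; the gripper's body (76 mm by 85 mm) begins 54 mm behind the grasp point. The pads swing forward as they close: fully open they stand 13 mm farther back than shut.
Start: joints at [-1.413, 0.521, -0.036, 1.599, 0.021, 1.021, -0.113], TCP at [0.141, 0.609, 0.231] pointing down, gripper open.
Joint ranges: [-2.91, 2.91], [-0.3, 2.13], [-1.5, 1.42], [0.17, 2.43], [-1.26, 4.41], [0.16, 1.93], [-2.52, 2.52]. Speed limits (rad/s): [1.89, 1.89, 2.39, 2.39, 3.01, 3.01, 3.01].

INTERFACE

Orientations are given as [roll, pitch, yaw] about the fixed x, y, z axes, in that order (R = Rz(yaw) Ry(pitch) Rx(roll)).
In Python, from workcell import bot, grab_frame, calibration, job gives the robot as it stands.
- The arm moves only by the tool step_hand, called after "Request:" as a command line: name --argument value ..., lists and objects as JSON in quotes. Schema: {"type":"object","properties":{"plan":{"type":"array","items":{"type":"array","prefixItems":[{"type":"number"},{"type":"array","items":{"type":"number"},"minItems":3,"maxItems":3},{"type":"array","items":{"type":"number"},"minItems":3,"maxItems":3}],"minItems":3,"maxItems":3},"minItems":1,"maxItems":5},"clamp_n":{"type":"number"},"only":{"type":"string"},"quiet":{"type":"boolean"},"lines":{"type":"string"}},"required":["plan"],"additionalProperties":false}. plan is a list of rows, 1 to 5 of them, each written [opening, [dx, dy, dz], [rx, ry, rz]]: the finger opening in m, then dx, dy, dz in shares of 400 mm (1.0 is 400 mm), then a rotation vector rx, ry, rz in fractions of the full range, 1 being pi rad; each row is the pose to reach, as a shift and turn from the pose commanded when the call began, along the tool's axes at that moment; what a row does not reach only later rows make up. A row lasts 1/8 s, in which the tool goes at most 0.0625 m and 0.188 rad, less where a joint would pass 70% of its speed; a pose out of reach is approached as far as the arm can. The fingers move at their own pace and stop on an object; clamp_n is the grip in N (left out, the last holds). Time passes only in rows, so rows that do not move let the fingers close. The tool returns the time, the measured TCP pose, the force, the opening and the grip force at its end. only (a regular expression) keeps the lines of the reply that match it, lines (a string "A,B") keeps lines A to B, and quiet returns only ok. Shift and turn numbers lie between -1 and 1, and a call with a number outside is refused. Input that does not fit is refused with a message, and nothing moves.
- bot.observe(): the state, without advancing time (a new reading comes with each control period).
- grab_frame(name): name is "scene" or "top" or "wrist"; returns (picture, depth): 400x640x3 uint8, blue, green, red; 400x640 float32, m along the optical axis (not along the pixel's ray), 0 where there is no reading.
- calibration(name): a dict with "vfov" (degrees; the focal length in pixels is half the picture's height over the tangent of half this angle, whatever the lens; pixels are square), "cx", "cy" (the principal point, pixels), "dist_coeffs" ([k1, k2, p1, p2, k3] as OpenCV has them; the pictures are not rectified), "eye" and "attitude" of the camera in the world. Camera axes: x right, y down, z forward; pixel columns grow to the right and rows downward; lengths in m; the calibration is good to about 2 mm. A picture is of the moment at which its call begins: read the wrist's pose just before it. calibration takes no time and is no camera call; for the wrist camera it gives the pose at the moment of the call.
- job.job_done(): hands the job in; it is judged then, once.
The state is a dict: "clock": time; "qpos": joint angles; "qd": joint speeds; "joint_efforts": joint torques, N m; "position": TCP position; "tool_rot": TCP orientation; "force": force on the tool from outside, world axes, zero at the start; "moment": the same for the moment, N m; "grip_width": finger opening in m; "finger_force": force on a finger pad.
Only numpy, scipy, OpenCV 4.12 (cv2) and the standard library are available. Lean on these libraries where they do the work, as an engineer would, in place of code of your own. Each camera call takes 0.05 s, during which the arm holds its last target. There are 200 camera calls.

## Working session

There is one attempt and no reset: what is moved stays moved. The work goes in short steps, Python scripts to look and compute and a tool call to move; the robot and the scene stay as the last step left them, time stands still between calls to the robot, and variables do not carry over. Pictures are saved under pics/ and viewed, at most 14 in all, crops included, and the job is handed in when it is done.

```bash
ls; mkdir -p pics; python3 - <<'E'
from workcell import bot, grab_frame, calibration
import cv2
for n in ("top","scene"):
    p,d=grab_frame(n); cv2.imwrite(f"pics/{n}0.png",p); print(n,calibration(n))
print(bot.observe())
E
```

```text
pics
top {'vfov': 48.67485489366246, 'cx': 319.0826502098937, 'cy': 193.37342511068948, 'dist_coeffs': array([-0.05125518,  0.        ,  0.        ,  0.        ,  0.        ]), 'eye': array([ 0.4903478 , -0.00951263,  0.93178583]), 'attitude': array([-3.0996591 ,  0.00353782, -1.566605  ])}
scene {'vfov': 48.027970463791846, 'cx': 321.11288866881324, 'cy': 201.26700249320928, 'dist_coeffs': array([0.0338811, 0.       , 0.       , 0.       , 0.       ]), 'eye': array([ 1.15797321, -0.2529562 ,  0.62511456]), 'attitude': array([-2.28292948, -0.00269057,  1.18940627])}
{'clock': 0.1, 'qpos': array([-1.41322889,  0.52196364, -0.03631564,  1.59990022,  0.02118019,
        1.02111007, -0.11277562]), 'qd': array([ 0.00126251, -0.00229977,  0.00072451, -0.00088001,  0.00057673,
       -0.00131135,  0.00146663]), 'joint_efforts': array([ 2.50005258e-03, -9.28466392e+01,  1.98338538e+00, -3.70529437e+01,
        1.81267230e-02,  5.58318352e-03, -1.46548842e-05]), 'position': array([0.14109615, 0.60857669, 0.23079585]), 'tool_rot': array([-3.14059719e+00,  5.77167183e-05,  2.91381715e+00]), 'force': array([-0.14602851, -0.63176226,  0.27978934]), 'moment': array([0.03060135, 0.03322026, 0.00174558]), 'finger_force': 0.0, 'grip_width': 0.08548989262678905}
```

View pics/top0.png

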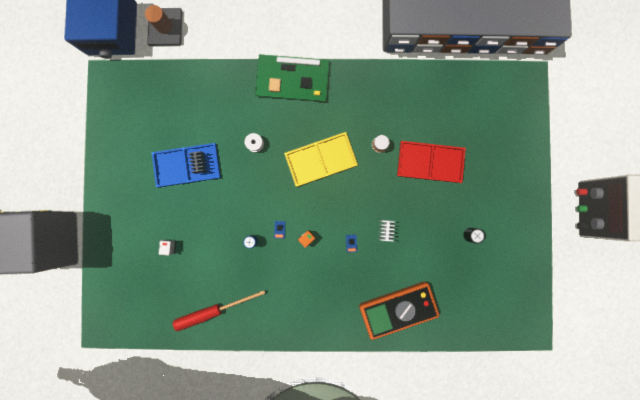

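View pics/scene0.png

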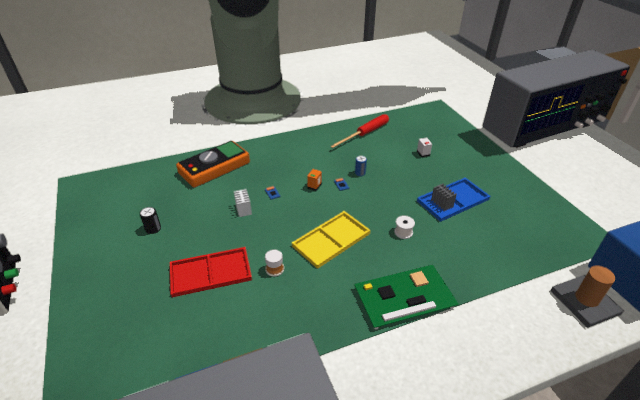

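The top view (up is +x, left is +y) shows:
- **Parts:** white relay (166,247), blue capacitor (250,242), orange relay (307,239), silver heat sink (388,231) and black capacitor (477,236).
- **Trays:** blue (186,165), with the dark sink on its right, yellow (321,159) and red (431,161).
- **Distractors:** spools at (254,142) and (381,143).

The scene view agrees with this.

```bash
cat > h.py <<'E'
from workcell import bot, grab_frame, calibration
import cv2, numpy as np
from scipy.spatial.transform import Rotation as R
def cloud(name):
    c=calibration(name); p,d=grab_frame(name)
    f=200/np.tan(np.radians(c["vfov"])/2); K=np.array([[f,0,c["cx"]],[0,f,c["cy"]],[0,0,1]])
    v,u=np.mgrid[:400,:640]; uv=np.stack([u,v],-1).reshape(-1,1,2).astype(float)
    n=cv2.undistortPoints(uv,K,np.array(c["dist_coeffs"])).reshape(400,640,2)
    P=np.dstack([n,np.ones((400,640))])*d[...,None]
    W=P@R.from_euler("xyz",c["attitude"]).as_matrix().T+c["eye"]; W[d==0]=np.nan
    return p,W
def rect(xy):
    (c,(a,b),t)=cv2.minAreaRect((xy*1000).astype(np.float32))
    if a<b: a,b,t=b,a,t+90
    return np.round(c,1),round(a,1),round(b,1),round((t+90)%180-90,1)  # long axis angle deg
E
python3 - <<'E'
from h import *
p,W=cloud("top"); z=W[...,2]
print("mat z",np.nanmedian(z[190:215,100:140]),np.nanmedian(z[190:215,500:540]))
for n,(u,v,r) in dict(rw=(166,247,14),cb=(250,242,12),ro=(307,239,13),hs=(388,231,17),ck=(477,236,14),spool1=(254,142,15),spool2=(381,143,15),hb=(201,163,18)).items():
    s=np.s_[v-r:v+r+1,u-r:u+r+1]; zz=z[s]; top=np.nanpercentile(zz[zz>.015],90)
    m=zz>top-.008; print(n,"top",round(top*1000,1),*rect(W[s][m][:,:2]),m.sum())
hsv=cv2.cvtColor(p,cv2.COLOR_BGR2HSV)
for n,(u,v),lo,hi in (("Y",(321,159),20,35),("R",(431,161),0,5),("B",(186,165),100,125)):
    s=np.s_[v-40:v+40,u-50:u+50]; H=hsv[s]; m=(H[...,0]>=lo)&(H[...,0]<=hi)&(H[...,1]>150)&(H[...,2]>50)
    k,l,st,_=cv2.connectedComponentsWithStats(m.astype(np.uint8)); i=1+np.argmax(st[1:,4]); m=l==i
    print(n,*rect(W[s][m][:,:2]),np.nanmedian(W[s][m][:,2]))
E
```

```text
mat z 0.0012229065511285553 0.001943781086761076
rw top 39.0 [416.5 307.5] 26.1 23.2 -9.4 151
cb top 43.7 [429.3 133.5] 24.1 22.8 -0.9 124
ro top 39.4 [435.6  18.9] 27.4 21.5 -45.1 153
hs top 39.1 [ 453.2 -143.2] 40.0 25.9 -4.7 141
ck top 48.9 [ 442.9 -322.6] 28.5 26.4 -1.8 168
spool1 top 31.6 [634.3 129.8] 35.3 34.7 72.3 238
spool2 top 41.4 [ 633.3 -132.1] 28.8 27.8 45.2 168
hb top 41.7 [592.2 245.8] 40.3 26.6 8.5 169
Y [602.7  -8.5] 135.3 75.2 -69.6 0.00507125017477833
R [ 597.  -240.4] 137.4 74.6 84.1 0.005346263353169789
B [585.2 276.6] 137.5 73.5 -78.7 0.00508201193049751
```

```bash
cat > go.py <<'E'
# usage: go.py x y z(mm) closing_deg ... -> total shift and turn in the tool's axes now
import sys; from h import *
s=bot.observe(); r=R.from_euler("xyz",s["tool_rot"])
x,y,z,c=map(float,sys.argv[1:5])
cur=np.degrees(np.arctan2(*r.as_matrix()[:2,1][::-1])); d=(c-cur+90)%180-90
t=R.from_euler("z",d,degrees=True)*R.from_euler("xyz",[np.pi,0,s["tool_rot"][2]])
print("shift",np.round(r.inv().apply(np.array([x,y,z])/1000-s["position"]),4),"rotvec",np.round((r.inv()*t).as_rotvec(),3),"q",np.round(s["qpos"],2),"t",round(s["clock"],2))
E
python3 go.py 429.3 133.5 100 77
```

```text
shift [-0.388  -0.3976  0.1312] rotvec [-0.001  0.    -0.001] q [-1.41  0.52 -0.04  1.6   0.02  1.02 -0.11] t 0.15
```

Careful with the scale: shifts go in shares of 400 mm and turns go in shares of pi rad. That gives: -0.2 m / 0.4 = -0.5, -0.16 m / 0.4 = -0.4.

Request:
step_hand --plan '[[0.05,[-0.1,-0.1,0.0325],[0,0,0]],[0.05,[-0.2,-0.2,0.065],[0,0,0]],[0.05,[-0.3,-0.3,0.1],[0,0,0]],[0.05,[-0.4,-0.4,0.1325],[0,0,0]],[0.05,[-0.5,-0.5,0.165],[0,0,0]]]' --clamp_n 60

```text
clock: 0.78
position: [0.2915, 0.3672, 0.165]
tool_rot: [3.141, 0.0, 2.914]
force: [1.5, 1.0, 0.0]
grip_width: 0.0501
finger_force: 0.0
```

Request:
step_hand --plan '[[0.05,[-0.1,-0.1,0.0325],[0,0,0]],[0.05,[-0.2,-0.2,0.065],[0,0,0]],[0.05,[-0.3,-0.3,0.1],[0,0,0]],[0.05,[-0.4,-0.4,0.1325],[0,0,0]],[0.05,[-0.47,-0.495,0.1625],[0,0,0]]]'

```text
clock: 1.4
position: [0.4302, 0.1316, 0.0998]
tool_rot: [-3.142, 0.0, 2.913]
force: [1.5, 0.2, 0.1]
grip_width: 0.0496
finger_force: 0.0
```

```bash
python3 go.py 429.3 133.5 100 77
```

```text
shift [ 0.0014  0.0016 -0.0002] rotvec [-0.     0.    -0.002] q [-0.44  0.47  0.01  2.16 -0.01  0.52  0.93] t 1.4
```

In the tool's units: 0.084 m / 0.4 = 0.21, 0.06 m / 0.4 = 0.15.

Request:
step_hand --plan '[[0.05,[0.0025,0.0025,0],[0,0,0]],[0.05,[0.0025,0.0025,0.075],[0,0,0]],[0.05,[0.0025,0.0025,0.15],[0,0,0]],[0.05,[0.0025,0.0025,0.21],[0,0,0]],[0.05,[0.0025,0.0025,0.21],[0,0,0]]]'

```text
clock: 2.02
position: [0.4274, 0.1352, 0.0154]
tool_rot: [-3.14, -0.002, 2.915]
force: [-0.6, 1.4, -0.3]
grip_width: 0.0498
finger_force: 0.0
```

```bash
python3 go.py 429.3 133.5 16 77
python3 - <<'E'
from h import *
p,W=cloud("wrist"); cv2.imwrite("pics/w1.png",p)
E
```

```text
shift [-0.0023 -0.0012 -0.0006] rotvec [-0.001 -0.002  0.   ] q [-0.44  0.64  0.01  2.19 -0.01  0.31  0.92] t 2.02
```

View pics/w1.png

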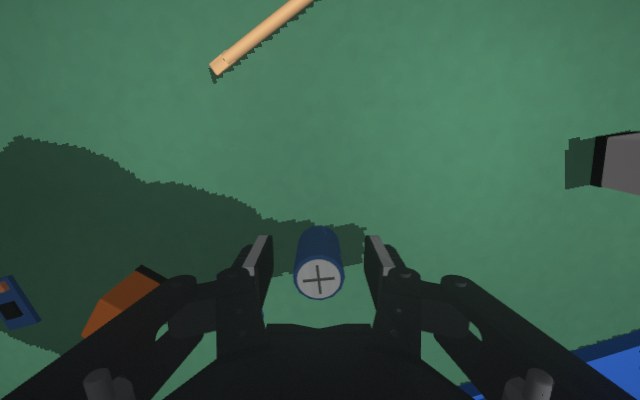

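The wrist view shows the blue can centred between the pads, with its top at (319,278). I'll close and lift.

In the tool's units: -0.001 m / 0.4 = -0.0025.

Request:
step_hand --plan '[[0.015,[-0.0025,-0.0025,0],[0,0,0]],[0.015,[-0.0025,-0.0025,0],[0,0,0]],[0.015,[-0.0025,-0.0025,0],[0,0,0]],[0.015,[-0.0025,-0.0025,0],[0,0,0]],[0.015,[-0.0025,-0.0025,0],[0,0,0]]]' --clamp_n 50

```text
clock: 2.7
position: [0.4299, 0.1337, 0.0175]
tool_rot: [3.141, 0.001, 2.914]
force: [-0.5, -0.0, 11.0]
grip_width: 0.0237
finger_force: 48.4
```

Request:
step_hand --plan '[[0.015,[0,0,-0.05],[0,0,0]],[0.015,[0,0,-0.125],[0,0,0]],[0.015,[0,0,-0.21],[0,0,0]],[0.015,[0,0,-0.21],[0,0,0]]]'

```text
clock: 3.2
position: [0.4306, 0.134, 0.1029]
tool_rot: [3.139, 0.004, 2.913]
force: [0.1, -0.4, -0.7]
grip_width: 0.0235
finger_force: 49.1
```

```bash
python3 go.py 591.2 22.4 100 77
```

```text
shift [-0.1817 -0.0724  0.0034] rotvec [ 0.003  0.004 -0.001] q [-0.44  0.46  0.01  2.16 -0.01  0.52  0.92] t 3.2
```

In the tool's units: -0.181 m / 0.4 = -0.4525, -0.14 m / 0.4 = -0.35.

Request:
step_hand --plan '[[0.015,[-0.1,-0.04,0],[0,0,0]],[0.015,[-0.225,-0.09,0.0025],[0,0,0]],[0.015,[-0.35,-0.14,0.005],[0,0,0]],[0.015,[-0.4525,-0.18,0.0075],[0,0,0]],[0.015,[-0.4525,-0.18,0.0075],[0,0,0]]]'

```text
clock: 3.82
position: [0.5909, 0.0198, 0.0966]
tool_rot: [-3.141, 0.001, 2.91]
force: [-1.3, 0.9, -0.9]
grip_width: 0.0235
finger_force: 49.1
```

Request:
step_hand --plan '[[0.015,[0,0,0],[0,0,0]],[0.015,[0,0,0.075],[0,0,0]],[0.015,[0,0,0.1375],[0,0,0]],[0.015,[0,0,0.18],[0,0,0]],[0.015,[0,0,0.185],[0,0,0]]]'

```text
clock: 4.45
position: [0.5885, 0.0229, 0.0226]
tool_rot: [-3.141, -0.002, 2.915]
force: [-0.0, 0.5, 0.1]
grip_width: 0.0232
finger_force: 49.1
```

```bash
python3 go.py 591.2 22.4 20.5 77
```

```text
shift [-0.0028  0.0001  0.0021] rotvec [-0.    -0.002 -0.   ] q [-0.14  0.75  0.    1.83 -0.01  0.56  1.21] t 4.45
```

In the tool's units: 0.002 m / 0.4 = 0.005, 0.001 m / 0.4 = 0.0025.

Request:
step_hand --plan '[[0.015,[0,0,0.0025],[0,0,0]],[0.015,[0,0,0.005],[0,0,0]],[0.015,[0,0,0.005],[0,0,0]],[0.05,[0,0,0.005],[0,0,0]],[0.05,[0,0,0.005],[0,0,0]]]'

```text
clock: 5.08
position: [0.5894, 0.0225, 0.0215]
tool_rot: [3.142, 0.0, 2.914]
force: [-0.7, 0.3, 0.2]
grip_width: 0.0498
finger_force: 0.0
```

Request:
step_hand --plan '[[0.05,[0,0,0],[0,0,0]],[0.05,[0,0,-0.075],[0,0,0]],[0.05,[0,0,-0.2],[0,0,0]],[0.05,[0,0,-0.25],[0,0,0]]]'

```text
clock: 5.58
position: [0.5902, 0.0225, 0.1239]
tool_rot: [3.141, 0.003, 2.914]
force: [0.3, 0.1, 0.7]
grip_width: 0.05
finger_force: 0.0
```

```bash
python3 go.py 442.9 -322.6 110 50
```

```text
shift [ 0.0656 -0.3694  0.0134] rotvec [0.002 0.002 0.47 ] q [-0.15  0.6   0.01  1.79 -0.01  0.75  1.21] t 5.58
```

In the tool's units: -0.28 m / 0.4 = -0.7, -0.05 m / 0.4 = -0.125, 0.47 rad / 3.1416 = 0.1496.

Request:
step_hand --plan '[[0.055,[0.025,-0.125,0],[0,0,0.0286]],[0.055,[0.05,-0.25,0],[0,0,0.0573]],[0.055,[0.075,-0.4,0.0125],[0,0,0.0891]],[0.055,[0.1,-0.55,0.025],[0,0,0.121]],[0.055,[0.125,-0.7,0.0325],[0,0,0.1496]]]'

```text
clock: 6.2
position: [0.4765, -0.2406, 0.1083]
tool_rot: [3.142, 0.0, 2.441]
force: [0.8, -0.7, 0.0]
grip_width: 0.0551
finger_force: 0.0
```

```bash
python3 go.py 442.9 -322.6 110 50
```

```text
shift [-0.0272 -0.0843 -0.0017] rotvec [ 0.     0.    -0.003] q [ 0.26  0.56  0.12  1.95 -0.11  0.64  1.33] t 6.2
```

```bash
python3 - <<'E'
from h import *
p,W=cloud("top"); cv2.imwrite("pics/t2.png",p[100:300,100:520])
E
```

```text
(no output)
```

View pics/t2.png

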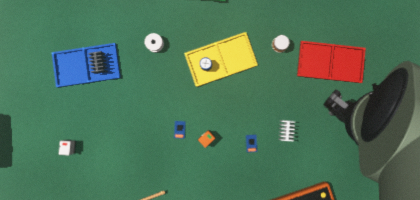

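The blue can stands upright in the yellow tray's left bay, at (206,64) in the crop. Next is the black can.

In the tool's units: 0.09 m / 0.4 = 0.225, -0.084 m / 0.4 = -0.21.

Request:
step_hand --plan '[[0.055,[-0.0325,-0.105,0],[0,0,0]],[0.055,[-0.0675,-0.21,0],[0,0,0]],[0.055,[-0.0675,-0.21,0.075],[0,0,0]],[0.055,[-0.0675,-0.21,0.175],[0,0,0]],[0.055,[-0.0675,-0.21,0.225],[0,0,0]]]'

```text
clock: 6.88
position: [0.4435, -0.3201, 0.0166]
tool_rot: [-3.141, -0.002, 2.444]
force: [0.1, 0.0, 0.3]
grip_width: 0.055
finger_force: 0.0
```

```bash
python3 go.py 442.9 -322.6 19 50
```

```text
shift [-0.0011 -0.0023 -0.0024] rotvec [-0.    -0.002  0.001] q [ 0.45  0.73  0.09  1.94 -0.13  0.48  1.5 ] t 6.88
```

In the tool's units: -0.002 m / 0.4 = -0.005, -0.001 m / 0.4 = -0.0025.

Request:
step_hand --plan '[[0.055,[-0.0025,-0.005,-0.0025],[0,0,0]],[0.02,[-0.0025,-0.005,-0.0025],[0,0,0]],[0.02,[-0.0025,-0.005,-0.0025],[0,0,0]],[0.02,[-0.0025,-0.005,-0.0025],[0,0,0]],[0.02,[-0.0025,-0.005,-0.0025],[0,0,0]]]' --clamp_n 50

```text
clock: 7.5
position: [0.4441, -0.3233, 0.0206]
tool_rot: [3.141, 0.002, 2.444]
force: [-2.0, -1.1, 6.4]
grip_width: 0.0283
finger_force: 49.0
```

Request:
step_hand --plan '[[0.02,[0,0,-0.05],[0,0,0]],[0.02,[0,0,-0.125],[0,0,0]],[0.02,[0,0,-0.2125],[0,0,0]],[0.02,[0,0,-0.2125],[0,0,0]]]'

```text
clock: 8.0
position: [0.4449, -0.3237, 0.1074]
tool_rot: [3.141, 0.005, 2.444]
force: [-0.7, -0.1, -1.8]
grip_width: 0.0283
finger_force: 49.3
```

```bash
python3 go.py 614.2 -39.4 105 50
```

```text
shift [0.053  0.3266 0.0024] rotvec [0.001 0.005 0.   ] q [ 0.43  0.57  0.12  1.91 -0.11  0.66  1.49] t 8.0
```

In the tool's units: 0.27 m / 0.4 = 0.675, 0.215 m / 0.4 = 0.5375.

Request:
step_hand --plan '[[0.02,[0.02,0.125,0],[0,0,0]],[0.02,[0.0425,0.2625,0],[0,0,0]],[0.02,[0.065,0.4,0],[0,0,0]],[0.02,[0.0875,0.5375,0],[0,0,0]],[0.02,[0.11,0.675,0],[0,0,0]]]'

```text
clock: 8.62
position: [0.584, -0.0859, 0.1042]
tool_rot: [-3.142, 0.0, 2.444]
force: [0.6, -0.2, -1.0]
grip_width: 0.0283
finger_force: 49.5
```

Request:
step_hand --plan '[[0.02,[0.015,0.1,0],[0,0,0]],[0.02,[0.0225,0.1413,0],[0,0,0]],[0.02,[0.0225,0.1413,0.05],[0,0,0]],[0.02,[0.0225,0.1413,0.125],[0,0,0]],[0.02,[0.0225,0.1413,0.1375],[0,0,0]]]'

```text
clock: 9.25
position: [0.6113, -0.0394, 0.0477]
tool_rot: [-3.139, -0.002, 2.443]
force: [-0.3, -0.8, -0.7]
grip_width: 0.0284
finger_force: 49.5
```

```bash
python3 go.py 614.2 -39.4 23.6 50
```

```text
shift [-0.0023  0.0019  0.0241] rotvec [-0.002 -0.002 -0.   ] q [-0.12  0.75  0.13  1.76 -0.14  0.65  0.96] t 9.25
```

In the tool's units: 0.024 m / 0.4 = 0.06, 0.023 m / 0.4 = 0.0575.

Request:
step_hand --plan '[[0.02,[-0.0025,0.0025,0.025],[0,0,0]],[0.02,[-0.0025,0.0025,0.05],[0,0,0]],[0.02,[-0.0025,0.0025,0.0575],[0,0,0]],[0.02,[-0.0025,0.0025,0.06],[0,0,0]],[0.02,[-0.0025,0.0025,0.06],[0,0,0]]]'

```text
clock: 9.88
position: [0.6143, -0.0385, 0.0256]
tool_rot: [3.141, 0.0, 2.444]
force: [-0.1, 0.5, -0.1]
grip_width: 0.0286
finger_force: 49.5
```

Request:
step_hand --plan '[[0.055,[0,0,0],[0,0,0]],[0.055,[0,0,0],[0,0,0]],[0.055,[0,0,-0.075],[0,0,0]],[0.055,[0,0,-0.2],[0,0,0]],[0.055,[0,0,-0.25],[0,0,0]]]'

```text
clock: 10.5
position: [0.6151, -0.0387, 0.1281]
tool_rot: [3.14, 0.002, 2.444]
force: [1.2, 0.6, -0.4]
grip_width: 0.055
finger_force: 0.0
```

```bash
python3 go.py 435.6 18.9 110 45
```

```text
shift [ 0.1746 -0.0713  0.0175] rotvec [0.002 0.002 0.087] q [-0.14  0.63  0.15  1.72 -0.13  0.79  0.95] t 10.5
```

In the tool's units: 0.175 m / 0.4 = 0.4375, 0.14 m / 0.4 = 0.35, 0.087 rad / 3.1416 = 0.0277.

Request:
step_hand --plan '[[0.045,[0.1,-0.04,0],[0,0,0.0064]],[0.045,[0.225,-0.0925,0.0125],[0,0,0.0159]],[0.045,[0.35,-0.1425,0.025],[0,0,0.0277]],[0.045,[0.4375,-0.1775,0.0425],[0,0,0.0277]],[0.045,[0.4375,-0.1775,0.0425],[0,0,0.0277]]]'

```text
clock: 11.12
position: [0.4323, 0.0202, 0.1083]
tool_rot: [-3.141, -0.001, 2.358]
force: [0.4, -1.4, 0.5]
grip_width: 0.045
finger_force: 0.0
```

```bash
python3 go.py 435.6 18.9 60 45
python3 - <<'E'
from h import *
p,W=cloud("wrist"); cv2.imwrite("pics/w3.png",p)
z=W[...,2]; 
m=(z>.034)&(z<.043)&(abs(W[...,0]-.4356)<.03)&(abs(W[...,1]-.0189)<.03)
print(m.sum(),rect(W[m][:,:2]))
p,W=cloud("top"); z=W[...,2]; m=(z>.03)&(z<.06)
for n,x,y in (("cb",.5912,.0224),("ck",.6142,-.0394)):
    k=(np.hypot(W[...,0]-x,W[...,1]-y)<.025)&m; print(n,k.sum(),rect(W[k][:,:2]) if k.sum()>5 else 0,np.nanmax(z[k]))
E
```

```text
shift [-0.0033  0.0015  0.0483] rotvec [-0.001 -0.001  0.002] q [-0.31  0.44  0.17  2.2  -0.14  0.51  0.75] t 11.12
903 (array([436.1,  19.8]), 28.1, 21.9, -45.3)
cb 124 (array([588.4,  21.2]), 23.8, 23.5, 26.8) 0.04866652431875462
ck 182 (array([612.9, -39.8]), 28.2, 28.1, -88.5) 0.05380115380207651
```

View pics/w3.png

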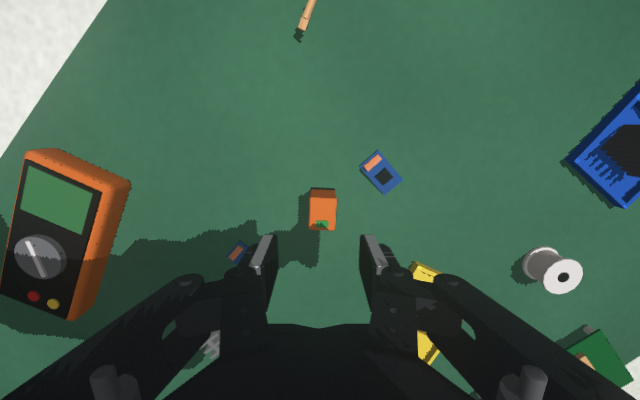

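The relay is square between the fingers at (322,208), and the small blue boards are clear of them. Both cans are upright in their bays. I'll descend.

In the tool's units: 0.098 m / 0.4 = 0.245, 0.096 m / 0.4 = 0.24.

Request:
step_hand --plan '[[0.045,[0,0.0025,0],[0,0,0]],[0.045,[0,0.0025,0.075],[0,0,0]],[0.045,[0,0.0025,0.175],[0,0,0]],[0.045,[0,0.0025,0.24],[0,0,0]],[0.045,[0,0.0025,0.245],[0,0,0]]]'

```text
clock: 11.85
position: [0.4348, 0.0197, 0.009]
tool_rot: [-3.14, -0.001, 2.356]
force: [-0.4, -0.2, 0.9]
grip_width: 0.0451
finger_force: 0.0
```

Request:
step_hand --plan '[[0.045,[0,0,0],[0,0,0]],[0.015,[0,0,0],[0,0,0]],[0.015,[0,0,0],[0,0,0]],[0.015,[0,0,0],[0,0,0]],[0.015,[0,0,0],[0,0,0]]]' --clamp_n 50

```text
clock: 12.48
position: [0.4358, 0.0203, 0.0114]
tool_rot: [3.14, 0.001, 2.357]
force: [-1.8, -0.0, 11.9]
grip_width: 0.021
finger_force: 48.5
```

```bash
python3 go.py 436 19.5 12 45
```

```text
shift [-0.0007 -0.0004 -0.0006] rotvec [0.002 0.001 0.   ] q [-0.25  0.65  0.09  2.23 -0.2   0.27  0.79] t 12.47
```

Request:
step_hand --plan '[[0.015,[0,0,-0.05],[0,0,0]],[0.015,[0,0,-0.125],[0,0,0]],[0.015,[0,0,-0.225],[0,0,0]],[0.015,[0,0,-0.225],[0,0,0]]]'

```text
clock: 12.98
position: [0.4367, 0.0206, 0.1031]
tool_rot: [3.137, 0.003, 2.357]
force: [-0.2, 0.2, -0.5]
grip_width: 0.0212
finger_force: 49.4
```

```bash
python3 go.py 600.4 -207.6 100 84.1
```

```text
shift [-0.2771 -0.0457  0.0037] rotvec [ 0.003  0.004 -0.682] q [-0.32  0.45  0.17  2.2  -0.16  0.5   0.76] t 12.97
```

In the tool's units: -0.277 m / 0.4 = -0.6925, -0.22 m / 0.4 = -0.55, -0.682 rad / 3.1416 = -0.2171.

Request:
step_hand --plan '[[0.015,[-0.125,-0.02,0],[0,0,-0.0414]],[0.015,[-0.2625,-0.0425,0],[0,0,-0.0859]],[0.015,[-0.4,-0.065,0],[0,0,-0.1305]],[0.015,[-0.55,-0.09,0],[0,0,-0.1751]],[0.015,[-0.6925,-0.1138,0.0075],[0,0,-0.2171]]]'

```text
clock: 13.6
position: [0.5999, -0.2096, 0.0973]
tool_rot: [3.141, 0.0, 3.043]
force: [0.7, 0.8, -0.1]
grip_width: 0.0211
finger_force: 49.4
```

Request:
step_hand --plan '[[0.015,[0,0,0],[0,0,0]],[0.015,[0,0,0.075],[0,0,0]],[0.015,[0,0,0.15],[0,0,0]],[0.015,[0,0,0.175],[0,0,0]],[0.015,[0,0,0.175],[0,0,0]]]'

```text
clock: 14.22
position: [0.5987, -0.2073, 0.0272]
tool_rot: [3.141, -0.001, 3.039]
force: [-0.5, 0.5, 0.5]
grip_width: 0.0212
finger_force: 49.3
```

```bash
python3 go.py 600.4 -207.6 15 84.1
```

```text
shift [-0.0017 -0.0002  0.0122] rotvec [ 0.    -0.001  0.   ] q [ 0.26  0.79 -0.03  1.7   0.04  0.65  1.68] t 14.22
```

In the tool's units: 0.012 m / 0.4 = 0.03, 0.006 m / 0.4 = 0.015.

Request:
step_hand --plan '[[0.015,[0,0,0.015],[0,0,0]],[0.015,[0,0,0.03],[0,0,0]],[0.015,[0,0,0.03],[0,0,0]],[0.045,[0,0,0.03],[0,0,0]],[0.045,[0,0,0.03],[0,0,0]]]'

```text
clock: 14.85
position: [0.5991, -0.2078, 0.0155]
tool_rot: [-3.142, 0.0, 3.039]
force: [-0.5, 0.3, -0.4]
grip_width: 0.0447
finger_force: 0.0
```

Request:
step_hand --plan '[[0.045,[0,0,0],[0,0,0]],[0.045,[0,0,-0.075],[0,0,0]],[0.045,[0,0,-0.2],[0,0,0]],[0.045,[0,0,-0.25],[0,0,0]]]'

```text
clock: 15.35
position: [0.5999, -0.2081, 0.1181]
tool_rot: [-3.141, 0.003, 3.039]
force: [0.0, 0.2, 0.1]
grip_width: 0.045
finger_force: 0.0
```

```bash
python3 go.py 416.5 307.5 105 80.6
```

```text
shift [0.2355 0.494  0.0121] rotvec [-0.001  0.003  0.061] q [ 0.26  0.67 -0.03  1.67  0.03  0.81  1.69] t 15.35
```

Request:
step_hand --plan '[[0.045,[0.055,0.115,0],[0,0,0]],[0.045,[0.115,0.2425,0],[0,0,0]],[0.045,[0.175,0.37,0],[0,0,0]],[0.045,[0.235,0.495,0],[0,0,0]],[0.045,[0.295,0.6175,0],[0,0,0]]]'

```text
clock: 15.98
position: [0.5061, 0.0517, 0.1152]
tool_rot: [3.141, 0.0, 3.039]
force: [1.4, 0.3, -0.2]
grip_width: 0.0447
finger_force: 0.0
```

Request:
step_hand --plan '[[0.045,[0.06,0.125,0],[0,0,0]],[0.045,[0.12,0.25,0],[0,0,0]],[0.045,[0.18,0.375,0],[0,0,0]],[0.045,[0.24,0.5,0],[0,0,0]],[0.045,[0.295,0.6175,0.025],[0,0,0.0191]]]'

```text
clock: 16.6
position: [0.4143, 0.3098, 0.1056]
tool_rot: [3.141, 0.001, 2.978]
force: [1.4, 0.1, -0.5]
grip_width: 0.0455
finger_force: 0.0
```

Request:
step_hand --plan '[[0.045,[0,0,0],[0,0,0]]]'

```text
clock: 16.73
position: [0.4126, 0.3116, 0.1045]
tool_rot: [3.141, -0.001, 2.984]
force: [0.7, -0.2, -0.2]
grip_width: 0.0452
finger_force: 0.0
```

```bash
python3 go.py 416.5 307.5 60 80.6
python3 - <<'E'
from h import *
p,W=cloud("wrist"); cv2.imwrite("pics/w4.png",p)
z=W[...,2]; 
m=(z>.034)&(z<.043)&(abs(W[...,0]-.4165)<.03)&(abs(W[...,1]-.3075)<.03)
print(m.sum(),rect(W[m][:,:2]),np.nanmedian(z[m]))
p,W=cloud("top"); z=W[...,2]; m=(z>.03)&(z<.06)
k=(np.hypot(W[...,0]-.6004,W[...,1]+.2076)<.025)&m; print(k.sum(),rect(W[k][:,:2]),np.nanmax(z[k]))
E
```

```text
shift [-0.0046 -0.0034  0.0445] rotvec [ 0.    -0.001  0.007] q [-0.75  0.54 -0.01  1.99  0.01  0.62  0.64] t 16.73
921 (array([416. , 308.3]), 28.2, 22.0, -4.9) 0.03803835519147297
169 (array([ 599. , -206.9]), 27.8, 22.5, -6.2) 0.04497243781936999
```

View pics/w4.png

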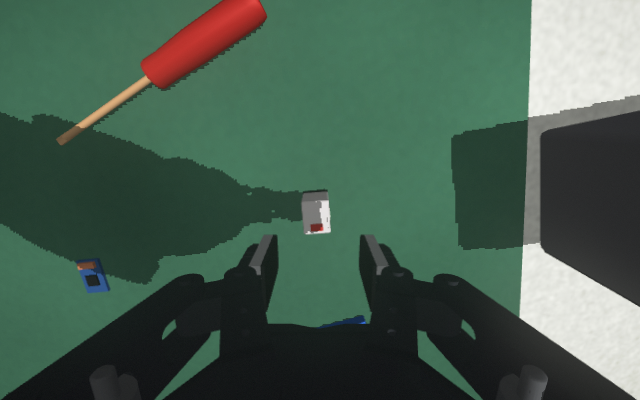

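The white relay is at (316,212). The wrist measures it at (416,308) mm with its long axis at -4.9°, so I'll turn the gripper to suit.

In the tool's units: 0.096 m / 0.4 = 0.24, 0.07 m / 0.4 = 0.175, -0.08 rad / 3.1416 = -0.0255.

Request:
step_hand --plan '[[0.045,[0,0,0],[0,0,-0.0127]],[0.045,[0,0,0.075],[0,0,-0.0255]],[0.045,[0,0,0.175],[0,0,-0.0255]],[0.045,[0,0,0.24],[0,0,-0.0255]],[0.045,[0,0,0.24],[0,0,-0.0255]]]'

```text
clock: 17.45
position: [0.4147, 0.3062, 0.0082]
tool_rot: [-3.139, -0.002, 3.058]
force: [-0.0, 0.9, -0.5]
grip_width: 0.0448
finger_force: 0.0
```

Request:
step_hand --plan '[[0.045,[0,0,0],[0,0,0]]]'

```text
clock: 17.58
position: [0.4156, 0.3076, 0.0103]
tool_rot: [3.141, 0.001, 3.058]
force: [0.8, 0.7, -0.3]
grip_width: 0.0453
finger_force: 0.0
```

```bash
python3 go.py 416.2 308 11 85.1
```

```text
shift [-0.0005  0.0004 -0.0007] rotvec [0.001 0.001 0.002] q [-0.73  0.71 -0.03  2.02  0.05  0.42  0.69] t 17.57
```

Request:
step_hand --plan '[[0.015,[0,0,0],[0,0,0]],[0.015,[0,0,0],[0,0,0]],[0.015,[0,0,0],[0,0,0]],[0.015,[0,0,0],[0,0,0]]]' --clamp_n 50

```text
clock: 18.08
position: [0.4155, 0.3082, 0.0105]
tool_rot: [3.141, 0.001, 3.059]
force: [-1.2, -2.3, 12.2]
grip_width: 0.0217
finger_force: 48.7
```

Request:
step_hand --plan '[[0.015,[0,0,-0.05],[0,0,0]],[0.015,[0,0,-0.125],[0,0,0]],[0.015,[0,0,-0.225],[0,0,0]],[0.015,[0,0,-0.225],[0,0,0]]]'

```text
clock: 18.58
position: [0.4162, 0.3088, 0.1024]
tool_rot: [3.138, 0.004, 3.059]
force: [0.6, 0.2, -0.5]
grip_width: 0.0212
finger_force: 49.3
```

```bash
python3 go.py 593.6 -273.2 100 84.1
```

```text
shift [-0.225  -0.5654  0.0011] rotvec [0.004 0.004 0.02 ] q [-0.73  0.54 -0.03  1.99  0.03  0.61  0.71] t 18.57
```

In the tool's units: -0.25 m / 0.4 = -0.625, -0.2 m / 0.4 = -0.5.

Request:
step_hand --plan '[[0.015,[-0.045,-0.115,0],[0,0,0]],[0.015,[-0.095,-0.24,0],[0,0,0]],[0.015,[-0.15,-0.375,0],[0,0,0]],[0.015,[-0.2,-0.5,0],[0,0,0]],[0.015,[-0.25,-0.625,0],[0,0,0]]]'

```text
clock: 19.2
position: [0.4941, 0.0487, 0.0991]
tool_rot: [3.142, 0.0, 3.059]
force: [-0.0, -0.1, -0.4]
grip_width: 0.0214
finger_force: 49.3
```

Request:
step_hand --plan '[[0.015,[-0.0525,-0.1325,0],[0,0,0]],[0.015,[-0.105,-0.265,0],[0,0,0]],[0.015,[-0.1575,-0.3975,0],[0,0,0]],[0.015,[-0.21,-0.53,0],[0,0,0]],[0.015,[-0.2625,-0.6625,0],[0,0,0]]]'

```text
clock: 19.82
position: [0.5767, -0.2241, 0.099]
tool_rot: [3.141, -0.0, 3.059]
force: [1.1, 0.3, -1.2]
grip_width: 0.0216
finger_force: 49.3
```

Request:
step_hand --plan '[[0.015,[-0.05,-0.125,0],[0,0,0.0064]],[0.015,[-0.05,-0.125,0],[0,0,0.0064]],[0.015,[-0.05,-0.125,0.075],[0,0,0.0064]],[0.015,[-0.05,-0.125,0.1625],[0,0,0.0064]],[0.015,[-0.05,-0.125,0.1875],[0,0,0.0064]]]'

```text
clock: 20.45
position: [0.5912, -0.2725, 0.0222]
tool_rot: [3.14, -0.003, 3.04]
force: [0.4, -0.0, -0.5]
grip_width: 0.0209
finger_force: 49.3
```

Request:
step_hand --plan '[[0.015,[0,0,0],[0,0,0]]]'

```text
clock: 20.58
position: [0.5923, -0.2733, 0.0242]
tool_rot: [3.141, -0.001, 3.039]
force: [0.3, 0.8, 1.0]
grip_width: 0.021
finger_force: 49.3
```

```bash
python3 go.py 593.6 -273.2 14 84.1
```

```text
shift [-0.0013  0.0002  0.0102] rotvec [ 0.    -0.001  0.001] q [ 0.38  0.82 -0.05  1.65  0.06  0.68  1.76] t 20.57
```

In the tool's units: 0.01 m / 0.4 = 0.025, 0.006 m / 0.4 = 0.015.

Request:
step_hand --plan '[[0.015,[0,0,0.015],[0,0,0]],[0.015,[0,0,0.025],[0,0,0]],[0.015,[0,0,0.025],[0,0,0]],[0.045,[0,0,0.025],[0,0,0]],[0.045,[0,0,0.025],[0,0,0]]]'

```text
clock: 21.2
position: [0.5925, -0.2739, 0.0145]
tool_rot: [-3.142, 0.0, 3.039]
force: [-0.8, 0.7, 0.5]
grip_width: 0.0452
finger_force: 0.0
```

Request:
step_hand --plan '[[0.045,[0,0,0],[0,0,0]],[0.045,[0,0,-0.075],[0,0,0]],[0.045,[0,0,-0.2],[0,0,0]],[0.045,[0,0,-0.25],[0,0,0]]]'

```text
clock: 21.7
position: [0.5933, -0.2743, 0.1172]
tool_rot: [-3.141, 0.003, 3.039]
force: [-0.3, 1.1, -0.7]
grip_width: 0.0451
finger_force: 0.0
```

```bash
python3 go.py 453.2 -143.2 110 -4.7
```

```text
shift [0.1529 0.116  0.0066] rotvec [0.002 0.003 1.55 ] q [ 0.38  0.69 -0.06  1.61  0.05  0.83  1.77] t 21.7
```

In the tool's units: 0.153 m / 0.4 = 0.3825, 0.12 m / 0.4 = 0.3, 0.89 rad / 3.1416 = 0.2833.

Request:
step_hand --plan '[[0.07,[0.075,0.0575,0],[0,0,0.0541]],[0.07,[0.15,0.115,0],[0,0,0.1114]],[0.07,[0.225,0.175,0],[0,0,0.1687]],[0.07,[0.3,0.2325,0],[0,0,0.226]],[0.07,[0.3825,0.29,0],[0,0,0.2833]]]'

```text
clock: 22.32
position: [0.4511, -0.1419, 0.1142]
tool_rot: [3.142, -0.0, 2.143]
force: [0.6, 0.2, -0.3]
grip_width: 0.0699
finger_force: 0.0
```

Request:
step_hand --plan '[[0.07,[0,0,0],[0,0,0.0541]],[0.07,[0,0,0],[0,0,0.1114]],[0.07,[0,0,0],[0,0,0.1687]],[0.07,[0,0,0],[0,0,0.2101]],[0.07,[0,0,0],[0,0,0.2101]]]'

```text
clock: 22.95
position: [0.452, -0.1425, 0.1141]
tool_rot: [-3.141, 0.0, 1.49]
force: [-1.0, 0.5, -0.5]
grip_width: 0.0704
finger_force: 0.0
```

```bash
python3 go.py 453.2 -143.2 110 -4.7
python3 - <<'E'
from h import *
p,W=cloud("wrist"); cv2.imwrite("pics/w5.png",p)
z=W[...,2]; 
m=(z>.034)&(z<.043)&(abs(W[...,0]-.4532)<.035)&(abs(W[...,1]+.1432)<.035)
print(m.sum(),rect(W[m][:,:2]),np.nanmedian(z[m]))
p,W=cloud("top"); cv2.imwrite("pics/t5.png",cv2.resize(p[110:210,130:480],None,fx=2,fy=2))
E
```

```text
shift [-0.0006  0.0012  0.0041] rotvec [-0.     0.     0.001] q [-0.09  0.5   0.36  2.1  -0.31  0.59  0.4 ] t 22.95
831 (array([ 453.7, -144.6]), 39.8, 26.5, -3.6) 0.038066191525119863
```

View pics/w5.png

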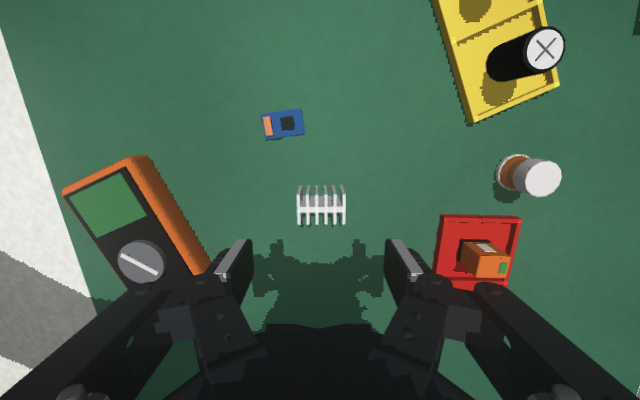

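View pics/t5.png

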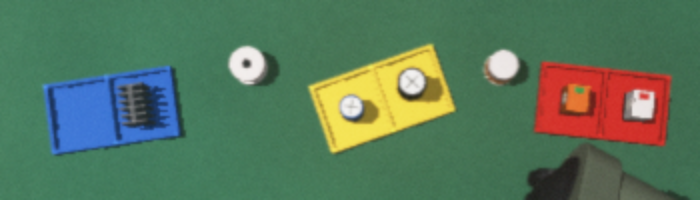

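The silver sink sits centred between the fingers at (321,205). The four sorted parts stand upright in their bays. I'll grasp the sink on its outer fin faces.

In the tool's units: 0.103 m / 0.4 = 0.2575, -0.0015 m / 0.4 = -0.0038, -0.015 rad / 3.1416 = -0.0048.

Request:
step_hand --plan '[[0.07,[-0.0038,0.0038,0],[0,0,-0.0048]],[0.07,[-0.0038,0.0038,0.075],[0,0,-0.0048]],[0.07,[-0.0038,0.0038,0.175],[0,0,-0.0048]],[0.07,[-0.0038,0.0038,0.25],[0,0,-0.0048]],[0.07,[-0.0038,0.0038,0.2575],[0,0,-0.0048]]]'

```text
clock: 23.68
position: [0.4525, -0.1444, 0.01]
tool_rot: [-3.139, -0.001, 1.505]
force: [0.1, -0.0, 1.0]
grip_width: 0.07
finger_force: 0.0
```

Request:
step_hand --plan '[[0.07,[0,0,0],[0,0,0]],[0.03,[0,0,0],[0,0,0]],[0.03,[0,0,0],[0,0,0]],[0.03,[0,0,0],[0,0,0]],[0.03,[0,0,0],[0,0,0]]]' --clamp_n 50

```text
clock: 24.3
position: [0.4541, -0.1444, 0.0124]
tool_rot: [3.14, 0.0, 1.504]
force: [-1.1, 1.1, 14.6]
grip_width: 0.0393
finger_force: 48.7
```

```bash
python3 go.py 453.6 -144.2 10 -3.9
```

```text
shift [ 0.0001 -0.0005  0.0024] rotvec [0.002 0.    0.001] q [ 0.02  0.69  0.22  2.13 -0.41  0.36  0.5 ] t 24.3
```

Request:
step_hand --plan '[[0.03,[0,0,-0.05],[0,0,0]],[0.03,[0,0,-0.125],[0,0,0]],[0.03,[0,0,-0.225],[0,0,0]],[0.03,[0,0,-0.225],[0,0,0]]]'

```text
clock: 24.8
position: [0.4549, -0.1444, 0.1041]
tool_rot: [3.137, 0.0, 1.504]
force: [-0.1, -0.6, -1.3]
grip_width: 0.0391
finger_force: 51.3
```

```bash
python3 go.py 578.7 309 100 11.3
```

```text
shift [0.4607 0.0933 0.0044] rotvec [ 0.005  0.001 -0.264] q [-0.08  0.52  0.35  2.11 -0.33  0.56  0.44] t 24.8
```

In the tool's units: 0.26 m / 0.4 = 0.65, 0.21 m / 0.4 = 0.525, -0.264 rad / 3.1416 = -0.084.

Request:
step_hand --plan '[[0.03,[0.1125,0.0225,0],[0,0,0]],[0.03,[0.25,0.05,0],[0,0,-0.0159]],[0.03,[0.3875,0.0775,0],[0,0,-0.0318]],[0.03,[0.525,0.105,0],[0,0,-0.0573]],[0.03,[0.65,0.1325,0],[0,0,-0.084]]]'

```text
clock: 25.42
position: [0.5238, 0.1138, 0.1011]
tool_rot: [-3.141, -0.0, 1.771]
force: [1.0, -1.3, -0.4]
grip_width: 0.0391
finger_force: 51.4
```

```bash
python3 go.py 578.7 309 100 11.3
```

```text
shift [0.1803 0.0927 0.0011] rotvec [-0.    -0.     0.003] q [-0.55  0.59  0.31  1.95 -0.29  0.64  0.15] t 25.43
```

In the tool's units: 0.18 m / 0.4 = 0.45, 0.15 m / 0.4 = 0.375.

Request:
step_hand --plan '[[0.03,[0.125,0.065,0],[0,0,0]],[0.03,[0.25,0.1275,0],[0,0,0]],[0.03,[0.375,0.1925,0],[0,0,0]],[0.03,[0.45,0.23,0],[0,0,0]],[0.03,[0.45,0.23,0],[0,0,0]]]'

```text
clock: 26.05
position: [0.5781, 0.309, 0.1003]
tool_rot: [-3.141, -0.001, 1.772]
force: [0.1, -0.8, -0.2]
grip_width: 0.0394
finger_force: 51.4
```

Request:
step_hand --plan '[[0.03,[0,0,0],[0,0,0]],[0.03,[0,0,0.075],[0,0,0]],[0.03,[0,0,0.15],[0,0,0]],[0.03,[0,0,0.175],[0,0,0]],[0.03,[0,0,0.175],[0,0,0]]]'

```text
clock: 26.68
position: [0.5789, 0.3052, 0.0314]
tool_rot: [-3.141, 0.0, 1.767]
force: [-0.8, 1.0, 0.2]
grip_width: 0.0389
finger_force: 51.4
```

```bash
python3 go.py 578.7 309 16 11.3
```

```text
shift [0.0037 0.0006 0.0154] rotvec [-0.     0.    -0.001] q [-0.76  0.84  0.29  1.65 -0.34  0.7  -0.1 ] t 26.68
```

In the tool's units: 0.013 m / 0.4 = 0.0325, 0.012 m / 0.4 = 0.03.

Request:
step_hand --plan '[[0.03,[0.0025,0,0.015],[0,0,0]],[0.03,[0.0025,0,0.03],[0,0,0]],[0.03,[0.0025,0,0.0325],[0,0,0]],[0.03,[0.0025,0,0.0325],[0,0,0]]]'

```text
clock: 27.18
position: [0.5786, 0.307, 0.0184]
tool_rot: [3.142, 0.0, 1.768]
force: [0.0, -1.0, 0.2]
grip_width: 0.0387
finger_force: 51.4
```

```bash
python3 go.py 578.7 309 16 11.3
```

```text
shift [0.0019 0.0005 0.0024] rotvec [ 0.  0. -0.] q [-0.76  0.86  0.28  1.65 -0.35  0.68 -0.1 ] t 27.18
```

Request:
step_hand --plan '[[0.06,[0,0,0],[0,0,0]],[0.06,[0,0,0],[0,0,0]],[0.06,[0,0,0],[0,0,0]],[0.06,[0,0,-0.075],[0,0,0]],[0.06,[0,0,-0.175],[0,0,0]]]'

```text
clock: 27.8
position: [0.578, 0.3067, 0.0884]
tool_rot: [-3.14, 0.001, 1.768]
force: [-0.0, 0.4, 0.2]
grip_width: 0.06
finger_force: 0.0
```

Request:
step_hand --plan '[[0.06,[0,0,-0.125],[0,0,0]],[0.06,[-0.15,0,-0.2],[0,0,0]],[0.06,[-0.3,0,-0.2],[0,0,0]],[0.06,[-0.45,-0.125,-0.2],[0,0,0]],[0.06,[-0.6,-0.25,-0.2],[0,0,0]]]'

```text
clock: 28.42
position: [0.542, 0.0787, 0.1683]
tool_rot: [3.141, 0.0, 1.767]
force: [0.7, -0.4, 0.7]
grip_width: 0.0603
finger_force: 0.0
```

Request:
step_hand --plan '[[0.06,[0,0,0],[0,0,0]]]'

```text
clock: 28.55
position: [0.5414, 0.0763, 0.169]
tool_rot: [-3.141, 0.001, 1.762]
force: [0.5, 1.8, -0.0]
grip_width: 0.0598
finger_force: 0.0
```

```bash
python3 - <<'E'
from h import *
p,W=cloud("top"); cv2.imwrite("pics/t6.png",cv2.resize(p[110:260,130:490],None,fx=2,fy=2))
p,W2=cloud("scene"); cv2.imwrite("pics/s6.png",p); z=W[...,2]
for n,x,y in (("cb",.5884,.0212),("ck",.6129,-.0398),("ro",.599,-.207),("rw",.593,-.273),("hs",.5787,.309),("hb",.5922,.2458)):
    k=(np.hypot(W[...,0]-x,W[...,1]-y)<.027)&(z>.03)&(z<.06); print(n,k.sum(),k.sum()>5 and (rect(W[k][:,:2]),np.nanmedian(z[k])))
E
```

```text
cb 124 ((array([589.1,  21.4]), 24.5, 22.4, 1.6), np.float64(0.04451600933052513))
ck 187 ((array([612.8, -40. ]), 28.5, 28.5, -1.4), np.float64(0.04966760725015407))
ro 170 ((array([ 599. , -206.9]), 28.2, 22.7, -6.7), np.float64(0.04039174480036767))
rw 172 ((array([ 593.1, -273.5]), 28.2, 22.9, -3.2), np.float64(0.04049807146153622))
hs 0 False
hb 0 False
```

View pics/t6.png

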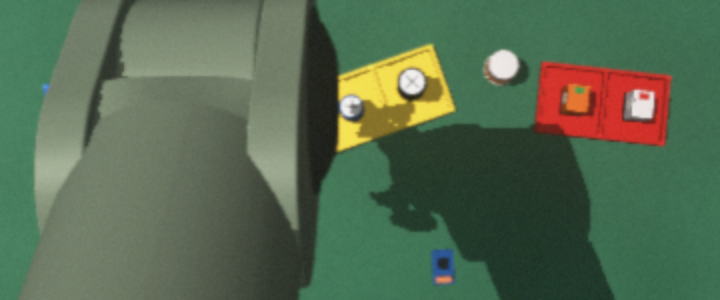

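View pics/s6.png

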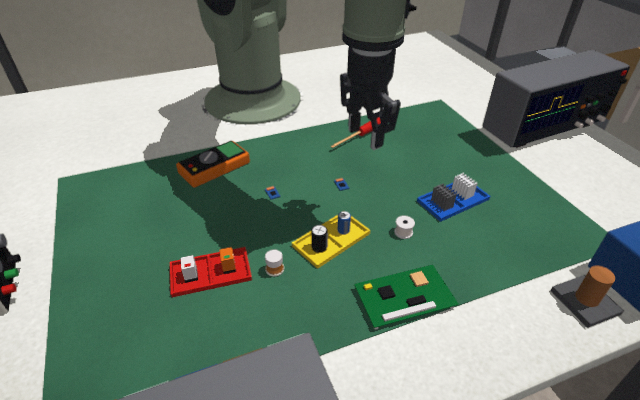

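The scene view shows all six parts upright in their bays: silver sink at (464,186), dark sink unmoved at (443,197), and the arm clear of everything. I'll check the silver sink by depth and hand in.

```bash
python3 - <<'E'
from h import *
from workcell import job
p,W=cloud("scene"); z=W[...,2]; ok=True
for x,y in ((.578,.307),(.592,.246)):
    k=(np.hypot(W[...,0]-x,W[...,1]-y)<.03)&(z>.034)&(z<.055); r=rect(W[k][:,:2]); t=np.nanpercentile(z[k],90); print(k.sum(),r,t)
    ok&=np.hypot(*(r[0]-np.array([x,y])*1000))<8 and .036<t<.046
print(job.job_done() if ok else "check")
E
```

```text
189 (array([578.6, 308.6]), 42.4, 30.3, 9.5) 0.042095652400913196
206 (array([593.8, 246.9]), 42.3, 27.6, 8.4) 0.04251729735577042
the job is handed in; nothing more can be done
None
```

All five parts are sorted upright into their trays, one per bay, with the dark heat sink left where it was; I handed the job in at about 29 s.

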